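# Find the rocking box lid and press it home

## Robot

A 6-joint arm with a two-finger parallel gripper is mounted at the origin on the work surface. World frame = base frame: x ahead of the robot, y to its left, z up, the work surface at z = 0. Lengths are in m, angles in rad, forces in N, time in s.
With the tool pointing down it reaches from about 0.25 to 0.775 m from the base axis. Payload 4 kg.
Tool frame: the origin (TCP) lies at the centre of the arm's flange, where the gripper is bolted on; the fingertips stand ahead of it and the grasp point (between the pads) lies 180 mm ahead of it (robot.tcp_to_tips is the z of the fingertips in the tool frame, in m); z points along the fingers, y is the direction in which the jaws open and shut (so a half turn about z gives the same grasp; the last joint's range is limited). The gripper opens to 94 mm and grips with 3 to 60 N. Pads are 16 mm wide; open, the fingers measure 119 mm over their backs; the gripper's body (75 mm by 177 mm) begins 78 mm behind the grasp point.
Start: joints at [-1.43, 0.087, 1.371, -0, 1.684, -0.103], TCP at [0.133, -0.534, 0.405] pointing down, gripper open.
Joint ranges: [-3.1, 3.1], [-0.76, 2.03], [0.27, 2.55], [-1.08, 4.22], [0.17, 2.65], [-2.57, 2.57]. Speed limits (rad/s): [2.79, 2.79, 3.14, 3.14, 3.14, 3.14].

## Interface

Orientations are given as [roll, pitch, yaw] about the fixed x, y, z axes, in that order (R = Rz(yaw) Ry(pitch) Rx(roll)).
In Python, from bench import robot gives the robot as it stands.
- The arm moves only by the tool move_arm, never from a script. Its argument "increments" is a list that holds one entry, the list of rows, each a list of 7 numbers: the opening, from 0 (shut) to 1 (fully open), then the shift along the tool's x, y, z as a fraction of full scale, then the turn, a rotation vector about the tool's x, y, z as a fraction of full scale. In form: [[[jaw, dx, dy, dz, rx, ry, rz], ...]]. A call has 1 to 8 rows; each row is the pose to reach, as a shift and turn from the pose commanded when the call began, along the tool's axes at that moment; what a row does not reach only later rows make up. Full scale, the value 1, is 0.1 m for a shift and pi/2 rad for a turn. A row lasts 1/12 s, in which the tool goes at most 41.7 mm and 7.16 degrees, less where a joint would pass 70% of its speed; a pose out of reach is approached as far as the arm can. A call with a number of a shift or a turn outside -1 to 1 is refused whole. A call with a gripper value outside its range is refused whole. The fingers move at their own pace and stop on an object; the grip force is fixed at half the most. Time passes only in rows, so rows that repeat a pose let the fingers close. It gives the time, the measured TCP pose, the force and the opening at its end, in the units of the state.
- robot.get_obs(): the state, without advancing time (a new reading comes with each control period).
- robot.snapshot(name): name is "side" or "top" or "wrist"; returns (picture, depth): 480x640x3 uint8, red, green, blue; 480x640 float32, m along the optical axis (not along the pixel's ray), 0 where there is no reading.
- robot.camera_params(name): a dict with "mtx" (3x3 intrinsics, pixels), "R" (3x3) and "t" (3): a world point X has camera coordinates R X + t. Camera axes: x right, y down, z forward; pixel columns grow to the right and rows downward; lengths in m; the calibration is good to about 2 mm. The wrist camera is an equidistant fisheye: a pixel r from the principal point sees the ray r / f radians off the axis. A picture is of the moment at which its call begins: read the wrist's pose just before it. camera_params takes no time and is no camera call; for the wrist camera it gives the pose at the moment of the call.
- robot.close_job(): hands the job in, once; it reports no verdict.
The state is a dict: "time": time; "joint_positions": joint angles; "qvel": joint speeds; "joint_torque": joint torques, N m; "tool_pos": TCP position; "ee_rot": TCP orientation; "wrist_force": force on the tool from outside, world axes, zero at the start; "wrist_torque": the same for the moment, N m; "width": finger opening in m.
Only numpy, scipy, OpenCV 4.12 (cv2) and the standard library are available. Lean on these libraries where they do the work, as an engineer would, in place of code of your own. Each camera call takes 0.05 s, during which the arm holds its last target.

## Task

One of the four box lids on the assembly board rocks because the stay under it is not driven home: press each lid near an edge until you find the one that tips. Then press that lid at its middle, firmly, until it is fully down and level on its box, and finish still holding it pressed down with the fingertips, touching no other lid. Do not lift or carry any lid, and leave the hammer, glue bottle and jar where they are.

Things in the scene. Friction and masses are not known exactly. Their poses are not given: they have to be found in the camera images.
- lid_1: Near left of four identical square plywood cap lids in a 2 x 2 group. 103 x 103 mm: flat top 10 mm thick, skirt 11 mm deep below it; about 0.12 kg; lying loose over a square pine box 92 mm wide outside, 1.7 mm play all round. Origin: centre of the flat top face; z up, x and y square to the sides. Top faces lie 83 to 91 mm above the bench.
- lid_2: Near right lid, same as lid_1. The boxes are sunk 2 to 16 mm into the board, so the lids lie level at different heights, which tell nothing. Any of the four may be the rocking one. A sound lid rests flat on its box's rim and does not tilt when pressed.
- lid_3: Far left lid, same as lid_1. The rocking lid rests level on a 24 mm square stay under its middle, 6 mm above the rim. Pressed with 1 to 4 N near the middle of an edge (38 mm from the centre) it tips by about 0.15 rad and stays tipped while pressed: that edge drops about 5 mm, the opposite one rises about 9 mm. It drops level again when let go.
- lid_4: Far right lid, same as lid_1. Pressing the rocking lid at its centre with more than about 15 N (18 to 25 N is right) drives its stay down stiffly and for good, until the lid lies on its rim 6 mm lower than before. Keep test presses near an edge under about 8 N: a hard one also drives the stay down, after which the lid no longer rocks.
- board: Grey assembly board fixed to the bench, 290 x 290 x 18 mm, carrying the four boxes; their centres lie 66 mm either side of its centre in its x and y; the lids share its yaw. Origin: centre of its underside, on the bench; at yaw 0 its x points away from the robot and y to the robot's left (near is -x, left is +y).
- hammer: Bystander: hammer lying on the bench at the board's right side, about 0.45 kg; origin under its middle on the bench, handle towards its -x.
- glue: Bystander: white glue bottle, 52 mm across and 110 mm tall, standing on the bench at the board's left side; origin at the centre of its foot.
- jar: Bystander: glass jar with steel cap, 56 mm across and 60 mm tall, standing on the bench at the board's left side; origin at the centre of its foot.
Mind the look-alikes: they are no part of the job. Leave any black or green look-alike of the lid_3 alone. What is shaped like the lid_2 but yellow is not meant.

How it is judged:
By the outcome, as a careful person would: the job done as asked, in the order asked, and still so for the second after the job is handed in, while the arm keeps its last pose, push and grip.
It also fails if it takes over 48 s, if anything falls off the work surface, if the arm or the gripper's body presses on something with over 40 N, if the wrist force passes 120 N, or if a joint passes its speed limit or range.

## Working session

There is one attempt and no reset: what is moved stays moved. The work goes in short steps, Python scripts to look and compute and a tool call to move; the robot and the scene stay as the last step left them, time stands still between calls to the robot, and variables do not carry over. Pictures are saved under pics/ and viewed, and the job is handed in when it is done.

Besides the shell and the picture viewer there is one more tool, called after "Call:" by a JSON object that holds its "op" and its "data". move_arm: Moves the arm, as the interface text tells. Its arguments: {"type":"object","properties":{"increments":{"type":"array","items":{"type":"array","items":{"type":"array","items":{"type":"number","minimum":-1,"maximum":1}}}}},"required":["increments"]}

```bash
ls; mkdir -p pics
python3 - <<'E'
from bench import robot
import cv2,numpy as np
o=robot.get_obs();print(o, robot.tcp_to_tips)
for n in("top","side"):
    p,d=robot.snapshot(n);cv2.imwrite(f"pics/{n}0.png",p[:,:,::-1]);np.savez(f"{n}0.npz",p=p,d=d,**robot.camera_params(n))
    print(robot.camera_params(n))
E
```

```text
pics
{'time': 0.0, 'joint_positions': array([-1.43009128e+00,  8.79491781e-02,  1.37222199e+00,  1.71116014e-05,
        1.68360000e+00, -1.03081704e-01]), 'qvel': array([-0.00064844,  0.00110469, -0.00041587, -0.00187254, -0.00051754,
       -0.00101767]), 'joint_torque': array([ 2.62820686e-03, -3.40177488e+01, -3.02424467e+01,  7.18975905e-02,
        3.28538648e-02, -1.65645274e-04]), 'tool_pos': array([ 0.13275101, -0.53362697,  0.40352326]), 'ee_rot': array([-3.13942745e+00, -2.41084158e-04,  2.43788401e-01]), 'wrist_force': array([0.33824123, 0.32521095, 0.10043722]), 'wrist_torque': array([ 0.04092656,  0.02765604, -0.01402927]), 'width': 0.09417935365588342} 0.1992
{'mtx': array([[483.71965921,   0.        , 325.21367369],
       [  0.        , 483.71965921, 239.22543961],
       [  0.        ,   0.        ,   1.        ]]), 'R': array([[ 0.02943034, -0.99917184, -0.02809779],
       [-0.99812663, -0.02786789, -0.05446656],
       [ 0.05363843,  0.02964812, -0.99812019]]), 't': array([0.01626382, 0.5421191 , 1.01219073])}
{'mtx': array([[624.49577177,   0.        , 311.24637676],
       [  0.        , 624.49577177, 237.61650697],
       [  0.        ,   0.        ,   1.        ]]), 'R': array([[-0.95493996, -0.29642321,  0.01493166],
       [-0.1795701 ,  0.53697209, -0.82426668],
       [ 0.23631389, -0.78980647, -0.56600485]]), 't': array([0.49980831, 0.16088477, 1.05629515])}
```

View pics/top0.png

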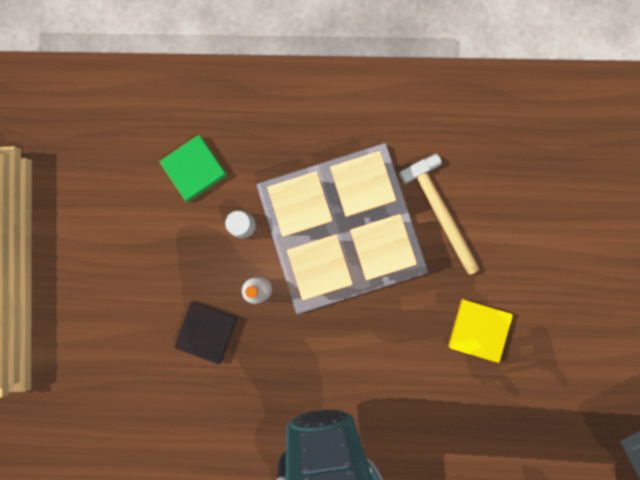

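View pics/side0.png

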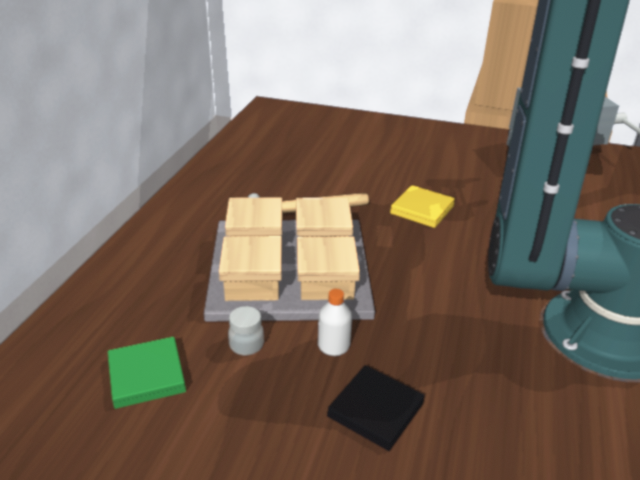

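Top view: four lids at about (300,203), (363,183), (320,266) and (384,247) on the grey board. The hammer is at the right, the jar (240,224) and glue (257,291) at the left. Now I'll measure the lids.

```bash
cat > h.py <<'E'
import numpy as np,cv2
def pts(d,K,R,t):
    v,u=np.mgrid[0:480,0:640]
    c=np.stack([(u-K[0,2])/K[0,0]*d,(v-K[1,2])/K[1,1]*d,d],-1)
    return (c-t)@R
def lids(p,d,K,R,t):
    X=pts(d,K,R,t);hsv=cv2.cvtColor(p,cv2.COLOR_RGB2HSV)
    m=((X[...,2]>.07)&(X[...,2]<.11)&(d>0)&(hsv[...,1]>40)&(hsv[...,1]<160)&(hsv[...,2]>150)).astype(np.uint8)
    m=cv2.erode(m,np.ones((3,3)))
    n,l,s,c=cv2.connectedComponentsWithStats(m)
    out=[]
    for i in range(1,n):
        if s[i,4]<400: continue
        z=np.median(X[l==i][:,2])
        P=X[l==i]; r=cv2.minAreaRect((P[:,:2]*1000).astype(np.float32))
        A=np.c_[P[:,:2]-P[:,:2].mean(0),np.ones(len(P))];co=np.linalg.lstsq(A,P[:,2],rcond=None)[0]
        out.append((c[i].round(),s[i,4],np.round(r[0],1),np.round(r[1],1),round(r[2],1),round(z*1000,1),co.round(3)))
    return out
E
python3 - <<'E'
from h import *
f=np.load("top0.npz")
for o in lids(f['p'],f['d'],f['mtx'],f['R'],f['t']):print(*o)
f=np.load("top0.npz")
X=pts(f['d'],f['mtx'],f['R'],f['t'])
for u,v in[(240,224),(252,291),(262,190),(100,300),(430,165),(320,420)]:print(u,v,X[v,u].round(3))
E
```

```text
[363. 184.] 2415 [649.5 -41.8] [100.   99.3] 18.9 89.0 [ 0.    -0.001  0.089]
[300. 204.] 2378 [606.4  82.5] [99.9 98.1] 19.2 86.5 [ 0.001 -0.004  0.087]
[383. 247.] 2453 [525.7 -84.8] [98.4 99.3] 19.3 87.4 [ 0.001 -0.001  0.087]
[320. 267.] 2369 [482.6  39.3] [98.1 98.2] 19.2 84.3 [-0.     0.001  0.084]
240 224 [0.565 0.206 0.059]
252 291 [0.433 0.167 0.108]
262 190 [0.643 0.17  0.016]
100 300 [0.397 0.516 0.002]
430 165 [ 0.704 -0.185  0.024]
320 420 [0.214 0.027 0.173]
```

```bash
cat > go.py <<'E'
import sys,numpy as np
from bench import robot
from scipy.spatial.transform import Rotation as Ro
yaw=0.335
L={1:(.4826,.0393,.0843),2:(.5257,-.0848,.0874),3:(.6064,.0825,.0865),4:(.6495,-.0418,.0890)}
ex=np.array([np.cos(yaw),np.sin(yaw)]);ey=np.array([-ex[1],ex[0]])
def tgt(k,bx,by,h):
    c=np.array(L[k][:2])+ex*bx+ey*by
    return np.array([c[0],c[1],L[k][2]+h])
def rel(T):   # fingertip target -> remaining shift/turn in tool units
    o=robot.get_obs();p=o['tool_pos'];R=Ro.from_euler('xyz',o['ee_rot'])
    Rt=Ro.from_euler('xyz',[np.pi,0,yaw+np.pi/2])
    s=R.inv().apply(np.array(T)-Rt.apply([0,0,robot.tcp_to_tips])*1-p) 
    r=(R.inv()*Rt).as_rotvec()
    tip=p+R.apply([0,0,robot.tcp_to_tips])
    print('t',round(o['time'],2),'tip',tip.round(4),'F',o['wrist_force'].round(2),'w',round(o['width'],4),'j',o['joint_positions'].round(2))
    print('shift/0.1',(s/.1).round(3),'turn/(pi/2)',(r/(np.pi/2)).round(3))
if __name__=="__main__":
    k=int(sys.argv[1]);bx,by,h=map(float,sys.argv[2:5]);rel(tgt(k,bx,by,h))
E
python3 go.py 2 0 -.038 .05
```

```text
t 0.1 tip [ 0.1327 -0.5333  0.2044] F [-0.02 -0.31 -0.87] w 0.0942 j [-1.43  0.09  1.37 -0.    1.68 -0.1 ]
shift/0.1 [ 4.931 -3.027  0.677] turn/(pi/2) [-1.000e-03 -1.000e-03 -1.058e+00]
```

Call:
{"op": "move_arm", "data": {"increments": [[[0, 0.4, -0.25, 0, 0, 0, -0.07], [0, 0.8, -0.5, 0, 0, 0, -0.14], [0, 1, -0.62, 0, 0, 0, -0.21], [0, 1, -0.62, 0, 0, 0, -0.28], [0, 1, -0.62, 0, 0, 0, -0.28]]]}}

```text
time: 0.52
tool_pos: [0.216, -0.4481, 0.4045]
ee_rot: [-3.141, 0.0, 0.689]
wrist_force: [0.4, -0.2, 0.4]
width: 0.0641
```

```bash
python3 go.py 2 0 -.038 .05
```

```text
t 0.52 tip [ 0.216  -0.4481  0.2053] F [ 0.36 -0.24  0.44] w 0.0641 j [-1.24 -0.03  1.49 -0.    1.68 -0.35]
shift/0.1 [ 4.568 -0.48   0.679] turn/(pi/2) [-0.    -0.    -0.775]
```

Call:
{"op": "move_arm", "data": {"increments": [[[0, 0.4, -0.04, 0, 0, 0, -0.07], [0, 0.8, -0.08, 0, 0, 0, -0.14], [0, 1, -0.1, 0, 0, 0, -0.21], [0, 1, -0.1, 0, 0, 0, -0.28], [0, 1, -0.1, 0, 0, 0, -0.28]]]}}

```text
time: 0.93
tool_pos: [0.2864, -0.3783, 0.4044]
ee_rot: [-3.141, 0.0, 1.124]
wrist_force: [0.4, 0.3, 0.6]
width: 0.0308
```

```bash
python3 go.py 2 0 -.038 .05
```

```text
t 0.93 tip [ 0.2863 -0.3783  0.2052] F [0.37 0.3  0.57] w 0.0308 j [-1.04 -0.08  1.54 -0.    1.68 -0.6 ]
shift/0.1 [3.412 1.157 0.676] turn/(pi/2) [-0.    -0.    -0.498]
```

Call:
{"op": "move_arm", "data": {"increments": [[[0, 0.4, 0.14, 0, 0, 0, -0.07], [0, 0.8, 0.28, 0, 0, 0, -0.14], [0, 1, 0.34, 0, 0, 0, -0.21], [0, 1, 0.34, 0, 0, 0, -0.28], [0, 1, 0.34, 0, 0, 0, -0.28]]]}}

```text
time: 1.35
tool_pos: [0.3602, -0.3032, 0.4043]
ee_rot: [-3.141, 0.0, 1.561]
wrist_force: [0.4, -0.9, -0.3]
width: 0.0012
```

```bash
python3 go.py 2 0 -.038 .05
```

```text
t 1.35 tip [ 0.3601 -0.3032  0.2051] F [ 0.42 -0.86 -0.31] w 0.0012 j [-0.82 -0.09  1.55 -0.    1.68 -0.81]
shift/0.1 [1.842 1.763 0.676] turn/(pi/2) [-0.    -0.    -0.219]
```

Call:
{"op": "move_arm", "data": {"increments": [[[0, 0.3, 0.3, 0, 0, 0, -0.07], [0, 0.6, 0.6, 0, 0, 0, -0.14], [0, 0.9, 0.9, 0, 0, 0, -0.22], [0, 0.92, 0.88, 0, 0, 0, -0.22], [0, 0.92, 0.88, 0, 0, 0, -0.22]]]}}

```text
time: 1.77
tool_pos: [0.4492, -0.2115, 0.4042]
ee_rot: [-3.14, -0.0, 1.905]
wrist_force: [0.1, 0.1, 0.4]
width: 0.0002
```

```bash
python3 go.py 2 0 -.038 .05
```

```text
t 1.77 tip [ 0.4489 -0.2115  0.205 ] F [0.07 0.05 0.45] w 0.0002 j [-0.55 -0.03  1.49 -0.    1.68 -0.89]
shift/0.1 [0.566 1.14  0.674] turn/(pi/2) [-0.001 -0.    -0.001]
```

Call:
{"op": "move_arm", "data": {"increments": [[[0, 0.19, 0.35, 0.1, 0, 0, 0], [0, 0.38, 0.7, 0.2, 0, 0, 0], [0, 0.56, 1, 0.3, 0, 0, 0], [0, 0.56, 1, 0.5, 0, 0, 0], [0, 0.56, 1, 0.5, 0, 0, 0], [0, 0.56, 1, 0.5, 0, 0, 0]]]}}

```text
time: 2.27
tool_pos: [0.5236, -0.1275, 0.3533]
ee_rot: [-3.138, -0.001, 1.903]
wrist_force: [-0.3, -0.7, -0.3]
width: 0.0006
```

```bash
python3 go.py 2 0 -.038 .01
```

```text
t 2.27 tip [ 0.5228 -0.1275  0.1541] F [-0.31 -0.74 -0.26] w 0.0006 j [-0.34  0.08  1.48 -0.    1.58 -0.68]
shift/0.1 [0.016 0.162 0.566] turn/(pi/2) [-0.002 -0.001 -0.001]
```

Call:
{"op": "move_arm", "data": {"increments": [[[0, 0, 0.16, 0.2, 0, 0, 0], [0, 0, 0.16, 0.4, 0, 0, 0], [0, 0, 0.16, 0.57, 0, 0, 0], [0, 0, 0.16, 0.57, 0, 0, 0], [0, 0, 0.16, 0.57, 0, 0, 0]]]}}

```text
time: 2.68
tool_pos: [0.5389, -0.1222, 0.2982]
ee_rot: [-3.141, 0.0, 1.905]
wrist_force: [0.6, -0.3, -0.1]
width: 0.0005
```

```bash
python3 go.py 2 0 -.038 .0
python3 - <<'E'
from bench import robot
import cv2
cv2.imwrite("pics/s1.png",robot.snapshot("side")[0][:,:,::-1])
E
```

```text
t 2.68 tip [ 0.5387 -0.1223  0.099 ] F [ 0.56 -0.3  -0.1 ] w 0.0005 j [-0.33  0.14  1.53 -0.    1.48 -0.66]
shift/0.1 [ 0.017 -0.001  0.116] turn/(pi/2) [-0.     0.    -0.001]
```

View pics/s1.png

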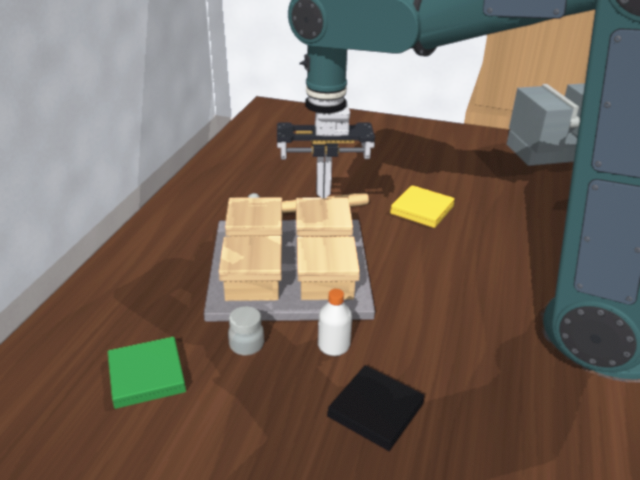

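The closed fingers (tips about (324,197)) are above the right edge of lid_2, 12 mm clear. Descending in small steps.

Call:
{"op": "move_arm", "data": {"increments": [[[0, 0.02, 0, 0.05, 0, 0, 0], [0, 0.02, 0, 0.08, 0, 0, 0], [0, 0.02, 0, 0.1, 0, 0, 0], [0, 0.02, 0, 0.1, 0, 0, 0]]]}}

```text
time: 3.07
tool_pos: [0.5387, -0.1186, 0.2877]
ee_rot: [-3.142, 0.0, 1.909]
wrist_force: [0.4, -0.2, -0.5]
width: 0.0004
```

Call:
{"op": "move_arm", "data": {"increments": [[[0, 0, 0, 0.01, 0, 0, 0], [0, 0, 0, 0.01, 0, 0, 0]]]}}

```text
time: 3.23
tool_pos: [0.5389, -0.1185, 0.2874]
ee_rot: [3.141, 0.001, 1.909]
wrist_force: [-1.4, 0.1, 1.3]
width: 0.0009
```

Call:
{"op": "move_arm", "data": {"increments": [[[0, 0, 0, 0.01, 0, 0, 0], [0, 0, 0, 0.01, 0, 0, 0]]]}}

```text
time: 3.4
tool_pos: [0.5389, -0.1185, 0.2874]
ee_rot: [3.141, 0.001, 1.909]
wrist_force: [-3.3, 0.9, 6.4]
width: 0.0006
```

lid_2 held firm at 6.4 N without moving (sound). Next is lid_4.

Call:
{"op": "move_arm", "data": {"increments": [[[0, 0, 0, -0.2, 0, 0, 0], [0, 0, 0, -0.3, 0, 0, 0], [0, 0, 0, -0.3, 0, 0, 0]]]}}

```text
time: 3.65
tool_pos: [0.5397, -0.1187, 0.3188]
ee_rot: [3.137, 0.004, 1.909]
wrist_force: [-0.3, 0.7, 0.7]
width: 0.0004
```

```bash
python3 go.py 4 0 -.038 .03
```

```text
t 3.65 tip [ 0.5409 -0.1191  0.1196] F [-0.29  0.72  0.75] w 0.0004 j [-0.32  0.12  1.5  -0.    1.51 -0.66]
shift/0.1 [-0.019  1.29   0.012] turn/(pi/2) [0.003 0.002 0.002]
```

Call:
{"op": "move_arm", "data": {"increments": [[[0, 0, 0.35, 0, 0, 0, 0], [0, 0, 0.7, 0, 0, 0, 0], [0, 0, 1, 0, 0, 0, 0], [0, 0, 1, 0, 0, 0, 0]]]}}

```text
time: 3.98
tool_pos: [0.6365, -0.0836, 0.3133]
ee_rot: [3.141, -0.001, 1.911]
wrist_force: [-1.6, -0.3, 0.2]
width: 0.0006
```

Call:
{"op": "move_arm", "data": {"increments": [[[0, -0.01, 0.28, 0.1, 0, 0, 0], [0, -0.01, 0.28, 0.2, 0, 0, 0], [0, -0.01, 0.28, 0.2, 0, 0, 0], [0, -0.01, 0.28, 0.2, 0, 0, 0]]]}}

```text
time: 4.32
tool_pos: [0.6592, -0.0772, 0.294]
ee_rot: [-3.138, -0.001, 1.909]
wrist_force: [-0.5, -0.3, 1.0]
width: 0.0006
```

```bash
python3 go.py 4 0 -.038 .0
```

```text
t 4.32 tip [ 0.6585 -0.0772  0.0948] F [-0.46 -0.32  1.05] w 0.0006 j [-0.2   0.38  1.24 -0.    1.53 -0.54]
shift/0.1 [-0.014  0.025  0.058] turn/(pi/2) [-0.002 -0.001  0.002]
```

Call:
{"op": "move_arm", "data": {"increments": [[[0, -0.01, 0.02, 0.02, 0, 0, 0], [0, -0.01, 0.02, 0.04, 0, 0, 0], [0, -0.01, 0.02, 0.04, 0, 0, 0]]]}}

```text
time: 4.57
tool_pos: [0.6617, -0.0777, 0.2923]
ee_rot: [3.141, 0.001, 1.908]
wrist_force: [-0.1, -0.9, 0.4]
width: 0.0004
```

Call:
{"op": "move_arm", "data": {"increments": [[[0, 0, 0, 0.01, 0, 0, 0], [0, 0, 0, 0.01, 0, 0, 0]]]}}

```text
time: 4.73
tool_pos: [0.6619, -0.0775, 0.2912]
ee_rot: [3.141, 0.0, 1.909]
wrist_force: [-0.2, -0.0, -0.1]
width: 0.0006
```

Call:
{"op": "move_arm", "data": {"increments": [[[0, 0, 0, 0.01, 0, 0, 0], [0, 0, 0, 0.01, 0, 0, 0]]]}}

```text
time: 4.9
tool_pos: [0.662, -0.0774, 0.2897]
ee_rot: [3.142, 0.0, 1.909]
wrist_force: [0.6, -0.2, 0.5]
width: 0.0005
```

Call:
{"op": "move_arm", "data": {"increments": [[[0, 0, 0, 0.01, 0, 0, 0], [0, 0, 0, 0.01, 0, 0, 0]]]}}

```text
time: 5.07
tool_pos: [0.6622, -0.0773, 0.2891]
ee_rot: [3.141, 0.0, 1.909]
wrist_force: [-0.7, 0.2, 1.3]
width: 0.0001
```

Call:
{"op": "move_arm", "data": {"increments": [[[0, 0, 0, 0.01, 0, 0, 0], [0, 0, 0, 0.01, 0, 0, 0]]]}}

```text
time: 5.23
tool_pos: [0.6621, -0.0773, 0.289]
ee_rot: [3.141, 0.001, 1.909]
wrist_force: [-2.1, -0.1, 4.2]
width: 0.0005
```

Call:
{"op": "move_arm", "data": {"increments": [[[0, 0, 0, 0.005, 0, 0, 0], [0, 0, 0, 0.005, 0, 0, 0], [0, 0, 0, 0.005, 0, 0, 0]]]}}

```text
time: 5.48
tool_pos: [0.6621, -0.0773, 0.2891]
ee_rot: [3.141, 0.001, 1.909]
wrist_force: [-2.0, 0.2, 5.8]
width: 0.0004
```

Call:
{"op": "move_arm", "data": {"increments": [[[0, 0, 0, -0.2, 0, 0, 0], [0, 0, 0, -0.3, 0, 0, 0], [0, 0, 0, -0.3, 0, 0, 0]]]}}

```text
time: 5.73
tool_pos: [0.6628, -0.0774, 0.3207]
ee_rot: [3.136, 0.003, 1.909]
wrist_force: [0.3, 0.4, -0.2]
width: 0.0006
```

```bash
python3 go.py 3 0 .038 .03
```

```text
t 5.73 tip [ 0.664  -0.0777  0.1215] F [ 0.27  0.41 -0.25] w 0.0006 j [-0.2   0.37  1.19 -0.    1.57 -0.54]
shift/0.1 [ 2.076e+00 -1.000e-03  4.300e-02] turn/(pi/2) [0.003 0.002 0.002]
```

lid_4 is sound too: 5.8 N and no movement. Next is lid_3's left edge.

Call:
{"op": "move_arm", "data": {"increments": [[[0, 0.35, 0, 0, 0, 0, 0], [0, 0.7, 0, 0, 0, 0, 0], [0, 1, 0, 0, 0, 0, 0], [0, 1, 0, 0, 0, 0, 0]]]}}

```text
time: 6.07
tool_pos: [0.6275, 0.0216, 0.3167]
ee_rot: [-3.141, -0.003, 1.914]
wrist_force: [0.8, -0.3, -1.2]
width: 0.0004
```

Call:
{"op": "move_arm", "data": {"increments": [[[0, 0.35, 0, 0, 0, 0, 0], [0, 0.7, 0, 0, 0, 0, 0], [0, 1, 0, 0.1, 0, 0, 0], [0, 1, 0, 0.2, 0, 0, 0], [0, 1, 0, 0.2, 0, 0, 0], [0, 1, 0, 0.2, 0, 0, 0]]]}}

```text
time: 6.57
tool_pos: [0.5959, 0.1107, 0.2958]
ee_rot: [-3.139, 0.001, 1.909]
wrist_force: [0.9, -0.3, -0.1]
width: 0.0003
```

```bash
python3 go.py 3 0 .038 .0
```

```text
t 6.57 tip [0.5955 0.1105 0.0966] F [ 0.89 -0.26 -0.07] w 0.0003 j [ 0.09  0.26  1.39 -0.    1.49 -0.25]
shift/0.1 [0.079 0.007 0.101] turn/(pi/2) [-0.001  0.     0.002]
```

Call:
{"op": "move_arm", "data": {"increments": [[[0, 0.05, 0, 0.04, 0, 0, 0], [0, 0.05, 0, 0.07, 0, 0, 0], [0, 0.05, 0, 0.07, 0, 0, 0], [0, 0.05, 0, 0.07, 0, 0, 0]]]}}

```text
time: 6.9
tool_pos: [0.5944, 0.1153, 0.29]
ee_rot: [-3.141, 0.0, 1.908]
wrist_force: [0.5, 1.0, -0.6]
width: 0.0002
```

Call:
{"op": "move_arm", "data": {"increments": [[[0, 0, 0, 0.01, 0, 0, 0], [0, 0, 0, 0.01, 0, 0, 0]]]}}

```text
time: 7.07
tool_pos: [0.5943, 0.1157, 0.2893]
ee_rot: [3.141, 0.0, 1.908]
wrist_force: [-0.3, -0.3, 0.3]
width: 0.0003
```

Call:
{"op": "move_arm", "data": {"increments": [[[0, 0, 0, 0.01, 0, 0, 0], [0, 0, 0, 0.01, 0, 0, 0]]]}}

```text
time: 7.23
tool_pos: [0.5942, 0.116, 0.2881]
ee_rot: [-3.142, 0.0, 1.909]
wrist_force: [-0.2, 0.4, 0.2]
width: 0.0004
```

Call:
{"op": "move_arm", "data": {"increments": [[[0, 0, 0, 0.01, 0, 0, 0], [0, 0, 0, 0.01, 0, 0, 0]]]}}

```text
time: 7.4
tool_pos: [0.5941, 0.1161, 0.287]
ee_rot: [-3.141, -0.0, 1.909]
wrist_force: [0.6, 0.0, 1.0]
width: 0.0004
```

Call:
{"op": "move_arm", "data": {"increments": [[[0, 0, 0, 0.01, 0, 0, 0], [0, 0, 0, 0.01, 0, 0, 0]]]}}

```text
time: 7.57
tool_pos: [0.5941, 0.1161, 0.2868]
ee_rot: [3.141, 0.0, 1.909]
wrist_force: [-1.3, 0.1, 2.5]
width: 0.0005
```

Call:
{"op": "move_arm", "data": {"increments": [[[0, 0, 0, 0.007, 0, 0, 0], [0, 0, 0, 0.007, 0, 0, 0], [0, 0, 0, 0.007, 0, 0, 0]]]}}

```text
time: 7.82
tool_pos: [0.5941, 0.1161, 0.2868]
ee_rot: [3.141, 0.0, 1.909]
wrist_force: [-3.2, -0.0, 6.4]
width: 0.0006
```

```bash
python3 go.py 3 0 .038 .0
python3 - <<'E'
from bench import robot
import cv2
cv2.imwrite("pics/s2.png",robot.snapshot("side")[0][:,:,::-1])
E
```

```text
t 7.82 tip [0.5942 0.1161 0.0876] F [-3.21 -0.01  6.39] w 0.0006 j [ 0.1   0.26  1.41 -0.    1.47 -0.24]
shift/0.1 [0.022 0.006 0.011] turn/(pi/2) [0.    0.    0.002]
```

View pics/s2.png

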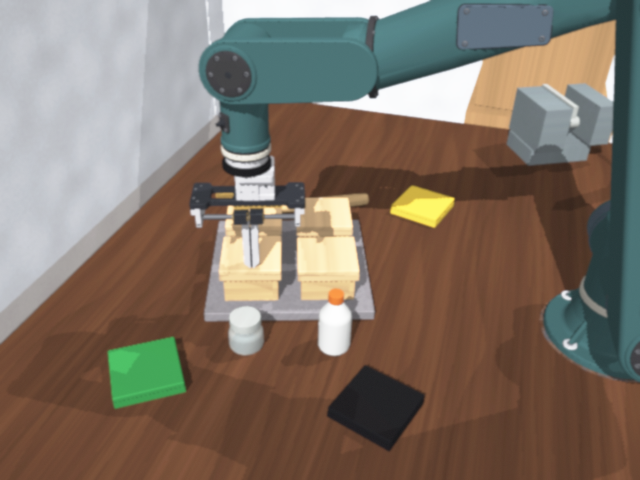

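The side view shows the tips at (252,265) near lid_3's left edge. The lid stays level at 6.4 N, so it's sound. I still want to test lid_1 rather than assume.

Call:
{"op": "move_arm", "data": {"increments": [[[0, 0, 0, -0.2, 0, 0, 0], [0, 0, 0, -0.3, 0, 0, 0], [0, 0, 0, -0.3, 0, 0, 0]]]}}

```text
time: 8.12
tool_pos: [0.5949, 0.1162, 0.3187]
ee_rot: [3.136, 0.002, 1.909]
wrist_force: [-0.4, -0.3, 0.6]
width: 0.0003
```

```bash
python3 go.py 1 0 .038 .03
```

```text
t 8.12 tip [0.5962 0.1163 0.1195] F [-0.37 -0.27  0.57] w 0.0003 j [ 0.1   0.24  1.37 -0.    1.53 -0.24]
shift/0.1 [ 0.028 -1.314  0.044] turn/(pi/2) [0.004 0.001 0.002]
```

Call:
{"op": "move_arm", "data": {"increments": [[[0, 0.02, -0.35, 0, 0, 0, 0], [0, 0.02, -0.7, 0, 0, 0, 0], [0, 0.02, -1, 0, 0, 0, 0], [0, 0.02, -1, 0, 0, 0, 0]]]}}

```text
time: 8.45
tool_pos: [0.495, 0.0839, 0.3134]
ee_rot: [-3.136, -0.001, 1.908]
wrist_force: [-0.1, 0.4, -0.4]
width: 0.0006
```

Call:
{"op": "move_arm", "data": {"increments": [[[0, 0, -0.3, 0.1, 0, 0, 0], [0, 0, -0.31, 0.18, 0, 0, 0], [0, 0, -0.31, 0.22, 0, 0, 0], [0, 0, -0.31, 0.22, 0, 0, 0]]]}}

```text
time: 8.78
tool_pos: [0.4703, 0.0746, 0.2924]
ee_rot: [-3.141, -0.0, 1.909]
wrist_force: [0.2, 1.4, -0.1]
width: 0.0004
```

```bash
python3 go.py 1 0 .038 .0
```

```text
t 8.78 tip [0.4701 0.0746 0.0932] F [ 0.15  1.39 -0.15] w 0.0004 j [ 0.04 -0.03  1.71  0.    1.46 -0.3 ]
shift/0.1 [0.006 0.001 0.089] turn/(pi/2) [-0.    -0.     0.002]
```

Call:
{"op": "move_arm", "data": {"increments": [[[0, 0, 0, 0.03, 0, 0, 0], [0, 0, 0, 0.06, 0, 0, 0], [0, 0, 0, 0.06, 0, 0, 0], [0, 0, 0, 0.06, 0, 0, 0]]]}}

```text
time: 9.12
tool_pos: [0.4705, 0.0747, 0.2875]
ee_rot: [3.141, 0.0, 1.909]
wrist_force: [0.1, -0.1, 0.2]
width: 0.0003
```

Call:
{"op": "move_arm", "data": {"increments": [[[0, 0, 0, 0.01, 0, 0, 0], [0, 0, 0, 0.01, 0, 0, 0]]]}}

```text
time: 9.28
tool_pos: [0.4701, 0.0746, 0.2865]
ee_rot: [3.141, 0.0, 1.909]
wrist_force: [0.2, 0.2, -0.3]
width: 0.0006
```

Call:
{"op": "move_arm", "data": {"increments": [[[0, 0, 0, 0.01, 0, 0, 0], [0, 0, 0, 0.01, 0, 0, 0]]]}}

```text
time: 9.45
tool_pos: [0.4699, 0.0745, 0.2854]
ee_rot: [-3.142, 0.0, 1.909]
wrist_force: [-1.0, -0.1, -0.1]
width: 0.0006
```

Call:
{"op": "move_arm", "data": {"increments": [[[0, 0, 0, 0.01, 0, 0, 0], [0, 0, 0, 0.01, 0, 0, 0]]]}}

```text
time: 9.62
tool_pos: [0.4699, 0.0745, 0.2844]
ee_rot: [3.142, 0.0, 1.909]
wrist_force: [0.5, 0.2, 0.5]
width: 0.0004
```

Call:
{"op": "move_arm", "data": {"increments": [[[0, 0, 0, 0.01, 0, 0, 0], [0, 0, 0, 0.01, 0, 0, 0]]]}}

```text
time: 9.78
tool_pos: [0.4699, 0.0747, 0.2835]
ee_rot: [3.141, -0.0, 1.909]
wrist_force: [0.2, -0.1, 0.8]
width: 0.0003
```

Call:
{"op": "move_arm", "data": {"increments": [[[0, 0, 0, 0.01, 0, 0, 0], [0, 0, 0, 0.01, 0, 0, 0]]]}}

```text
time: 9.95
tool_pos: [0.4699, 0.0747, 0.2825]
ee_rot: [3.141, -0.0, 1.909]
wrist_force: [-1.2, -0.0, 1.9]
width: 0.0004
```

Call:
{"op": "move_arm", "data": {"increments": [[[0, 0, 0, 0.01, 0, 0, 0], [0, 0, 0, 0.01, 0, 0, 0]]]}}

```text
time: 10.12
tool_pos: [0.47, 0.0747, 0.2819]
ee_rot: [3.141, -0.0, 1.909]
wrist_force: [-1.9, 1.8, 2.6]
width: 0.0002
```

Call:
{"op": "move_arm", "data": {"increments": [[[0, 0, 0, 0.01, 0, 0, 0], [0, 0, 0, 0.01, 0, 0, 0]]]}}

```text
time: 10.28
tool_pos: [0.47, 0.0748, 0.2816]
ee_rot: [3.141, -0.0, 1.909]
wrist_force: [-2.7, 1.9, 5.9]
width: 0.0002
```

Run:
```python
from bench import robot
from h import *
p,d=robot.snapshot("side");c=robot.camera_params("side")
cv2.imwrite("pics/s3.png",cv2.resize(p[170:330,180:400,::-1],None,fx=3.5,fy=3.5,interpolation=cv2.INTER_CUBIC))
for o in lids(p,d,c['mtx'],c['R'],c['t']):print(*o)
```

```text
[252. 216.] 1572 [650.2 -35.4] [ 98.1 104.8] 20.3 89.0 [ 0.027 -0.061  0.088]
[325. 256.] 1787 [489.8  23.7] [ 99.6 148.1] 19.4 84.7 [ 0.022 -0.107  0.085]
[251. 257.] 2249 [606.9  86.2] [100.2 107.7] 18.6 86.9 [ 0.014 -0.044  0.086]
```

View pics/s3.png

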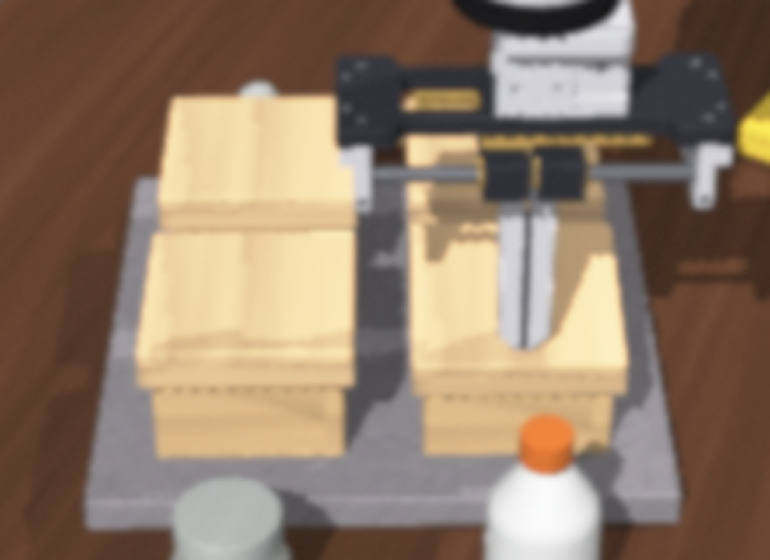

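```bash
cat > tilt.py <<'E'
from bench import robot
from h import *
import go
def fit(name,k):
    p,d=robot.snapshot(name);c=robot.camera_params(name)
    X=pts(d,c['mtx'],c['R'],c['t']);hsv=cv2.cvtColor(p,cv2.COLOR_RGB2HSV)
    q=X[...,:2]-np.array(go.L[k][:2]);bx=q@go.ex;by=q@go.ey
    m=(abs(bx)<.045)&(abs(by)<.045)&(abs(X[...,2]-.085)<.02)&(hsv[...,1]>50)&(d>0)
    A=np.c_[bx[m],by[m],np.ones(m.sum())];z=X[...,2][m]
    for _ in range(4):
        co=np.linalg.lstsq(A,z,rcond=None)[0];r=abs(z-A@co);g=r<max(.0015,2*np.median(r));A=A[g];z=z[g]
    print(name,k,len(z),'slope bx,by',co[:2].round(3),'z0 mm',(co[2]*1000).round(1))
if __name__=="__main__":
    import sys
    for k in map(int,sys.argv[2]):fit(sys.argv[1],k)
E
python3 tilt.py side 13;python3 go.py 1 0 .038 0;tail -0 /dev/null
```

```text
side 1 930 slope bx,by [ 0.    -0.135] z0 mm 86.6
side 3 1237 slope bx,by [-0.004 -0.001] z0 mm 87.2
t 10.43 tip [0.4701 0.0749 0.0824] F [-3.33  2.8   6.56] w 0.0005 j [ 0.04 -0.02  1.73  0.    1.43 -0.3 ]
shift/0.1 [ 0.004  0.003 -0.019] turn/(pi/2) [ 0.001 -0.     0.002]
```

lid_1 tips by 0.135 rad towards the pressed edge, while lid_3 reads flat. So lid_1 is the rocking one. Releasing it and going to its middle.

Call:
{"op": "move_arm", "data": {"increments": [[[0, 0, 0, -0.05, 0, 0, 0], [0, 0, 0, -0.15, 0, 0, 0], [0, 0, 0, -0.25, 0, 0, 0], [0, 0, 0, -0.25, 0, 0, 0]]]}}

```text
time: 10.77
tool_pos: [0.4707, 0.0744, 0.3082]
ee_rot: [3.137, 0.002, 1.909]
wrist_force: [-0.4, -0.8, 0.3]
width: 0.0006
```

```bash
python3 tilt.py side 1; python3 tilt.py top 1; python3 go.py 1 0 0 .005
```

```text
side 1 990 slope bx,by [ 0.    -0.002] z0 mm 85.0
top 1 357 slope bx,by [-0.004  0.   ] z0 mm 84.2
t 10.87 tip [0.4706 0.0743 0.1071] F [0.83 0.4  0.11] w 0.0002 j [ 0.04 -0.04  1.69 -0.    1.48 -0.3 ]
shift/0.1 [-0.372  0.001  0.178] turn/(pi/2) [0.001 0.001 0.002]
```

Call:
{"op": "move_arm", "data": {"increments": [[[0, -0.2, 0, 0, 0, 0, 0], [0, -0.37, 0, 0, 0, 0, 0], [0, -0.37, 0, 0.1, 0, 0, 0], [0, -0.37, 0, 0.18, 0, 0, 0], [0, -0.37, 0, 0.18, 0, 0, 0], [0, -0.37, 0, 0.18, 0, 0, 0]]]}}

```text
time: 11.37
tool_pos: [0.4816, 0.0401, 0.2861]
ee_rot: [-3.139, -0.001, 1.909]
wrist_force: [-0.1, 0.4, -0.3]
width: 0.0002
```

```bash
python3 go.py 1 0 0 .001
python3 - <<'E'
from bench import robot
import cv2
cv2.imwrite("pics/s4.png",cv2.resize(robot.snapshot("side")[0][170:330,180:400,::-1],None,fx=3.5,fy=3.5,interpolation=cv2.INTER_CUBIC))
E
```

```text
t 11.37 tip [0.481  0.0402 0.0869] F [-0.07  0.43 -0.26] w 0.0002 j [-0.03 -0.01  1.7   0.    1.44 -0.37]
shift/0.1 [-0.011  0.007  0.016] turn/(pi/2) [-0.002 -0.001  0.002]
```

View pics/s4.png

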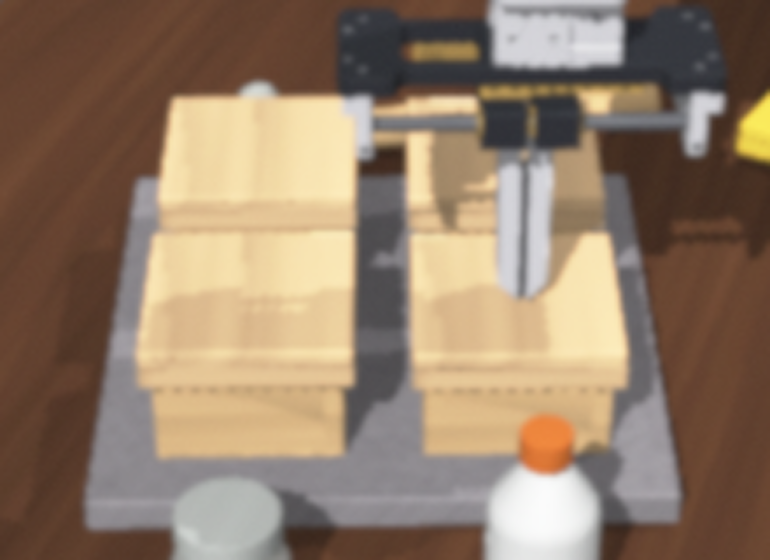

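The tips are at the middle of lid_1 (crop (523,292)) and the lid is level. Pressing.

Call:
{"op": "move_arm", "data": {"increments": [[[0, -0.01, 0.01, 0.01, 0, 0, 0], [0, -0.01, 0.01, 0.02, 0, 0, 0], [0, -0.01, 0.01, 0.02, 0, 0, 0], [0, -0.01, 0.01, 0.02, 0, 0, 0]]]}}

```text
time: 11.75
tool_pos: [0.4834, 0.0392, 0.2855]
ee_rot: [3.142, 0.0, 1.909]
wrist_force: [0.4, 0.0, -0.4]
width: 0.0008
```

Call:
{"op": "move_arm", "data": {"increments": [[[0, 0, 0, 0.01, 0, 0, 0], [0, 0, 0, 0.02, 0, 0, 0], [0, 0, 0, 0.02, 0, 0, 0]]]}}

```text
time: 12.0
tool_pos: [0.4835, 0.0391, 0.2844]
ee_rot: [3.141, 0.0, 1.909]
wrist_force: [-1.3, 0.6, 4.6]
width: 0.0005
```

```bash
python3 go.py 1 0 0 0; python3 tilt.py side 1
```

```text
t 12.0 tip [0.4837 0.0391 0.0852] F [-1.26  0.64  4.55] w 0.0005 j [-0.04 -0.    1.7   0.    1.44 -0.37]
shift/0.1 [ 0.005 -0.008  0.009] turn/(pi/2) [0.    0.    0.002]
side 1 1035 slope bx,by [0.001 0.004] z0 mm 85.0
```

Contact at the middle at TCP z 0.2844, level. Pressing harder in steps.

Call:
{"op": "move_arm", "data": {"increments": [[[0, 0, 0, 0.01, 0, 0, 0], [0, 0, 0, 0.02, 0, 0, 0], [0, 0, 0, 0.02, 0, 0, 0]]]}}

```text
time: 12.3
tool_pos: [0.4835, 0.0391, 0.2839]
ee_rot: [3.14, 0.0, 1.909]
wrist_force: [-4.5, -0.6, 11.3]
width: 0.0003
```

Call:
{"op": "move_arm", "data": {"increments": [[[0, 0, 0, 0.01, 0, 0, 0], [0, 0, 0, 0.02, 0, 0, 0], [0, 0, 0, 0.02, 0, 0, 0]]]}}

```text
time: 12.55
tool_pos: [0.4835, 0.039, 0.2821]
ee_rot: [3.14, 0.001, 1.909]
wrist_force: [-4.6, 0.2, 12.1]
width: 0.0008
```

Call:
{"op": "move_arm", "data": {"increments": [[[0, 0, 0, 0.01, 0, 0, 0], [0, 0, 0, 0.01, 0, 0, 0], [0, 0, 0, 0.01, 0, 0, 0]]]}}

```text
time: 12.8
tool_pos: [0.4835, 0.0391, 0.2811]
ee_rot: [3.14, 0.001, 1.909]
wrist_force: [-4.4, 0.7, 13.1]
width: 0.0004
```

Call:
{"op": "move_arm", "data": {"increments": [[[0, 0, 0, 0.01, 0, 0, 0], [0, 0, 0, 0.02, 0, 0, 0], [0, 0, 0, 0.02, 0, 0, 0]]]}}

```text
time: 13.05
tool_pos: [0.4835, 0.0391, 0.2791]
ee_rot: [3.14, 0.001, 1.909]
wrist_force: [-4.8, 0.4, 12.3]
width: 0.0002
```

Call:
{"op": "move_arm", "data": {"increments": [[[0, 0, 0, 0.01, 0, 0, 0], [0, 0, 0, 0.01, 0, 0, 0], [0, 0, 0, 0.01, 0, 0, 0]]]}}

```text
time: 13.3
tool_pos: [0.4835, 0.039, 0.2784]
ee_rot: [3.14, 0.001, 1.909]
wrist_force: [-5.3, 0.2, 13.9]
width: 0.0002
```

```bash
python3 go.py 1 0 0 0; python3 tilt.py side 1
```

```text
t 13.3 tip [0.4838 0.039  0.0792] F [-5.27  0.18 13.91] w 0.0002 j [-0.04  0.    1.71 -0.    1.42 -0.37]
shift/0.1 [ 0.005 -0.007 -0.051] turn/(pi/2) [0.001 0.    0.002]
side 1 1007 slope bx,by [-0.002 -0.   ] z0 mm 79.2
```

Down 6 mm (85.0 to 79.2 mm in the camera). Pressing further to confirm it's seated, aiming for 18–25 N.

Call:
{"op": "move_arm", "data": {"increments": [[[0, 0, 0, 0.01, 0, 0, 0], [0, 0, 0, 0.01, 0, 0, 0], [0, 0, 0, 0.01, 0, 0, 0]]]}}

```text
time: 13.6
tool_pos: [0.4834, 0.0391, 0.2784]
ee_rot: [3.14, 0.001, 1.909]
wrist_force: [-7.7, 0.3, 18.2]
width: 0.0003
```

Call:
{"op": "move_arm", "data": {"increments": [[[0, 0, 0, 0.01, 0, 0, 0], [0, 0, 0, 0.01, 0, 0, 0], [0, 0, 0, 0.01, 0, 0, 0]]]}}

```text
time: 13.85
tool_pos: [0.4834, 0.0391, 0.2783]
ee_rot: [3.14, 0.001, 1.909]
wrist_force: [-9.6, -0.4, 22.1]
width: 0.0001
```

Call:
{"op": "move_arm", "data": {"increments": [[[0, 0, 0, 0, 0, 0, 0], [0, 0, 0, 0, 0, 0, 0], [0, 0, 0, 0, 0, 0, 0], [0, 0, 0, 0, 0, 0, 0]]]}}

```text
time: 14.18
tool_pos: [0.4834, 0.0391, 0.2784]
ee_rot: [3.14, 0.001, 1.909]
wrist_force: [-8.8, 0.4, 21.3]
width: 0.0006
```

```bash
python3 go.py 1 0 0 0; python3 tilt.py side 134
python3 - <<'E'
from bench import robot
import cv2
cv2.imwrite("pics/s5.png",robot.snapshot("side")[0][:,:,::-1])
print(robot.get_obs()['wrist_force'])
E
```

```text
t 14.18 tip [0.4838 0.0391 0.0792] F [-8.84  0.45 21.34] w 0.0006 j [-0.04  0.    1.71 -0.    1.42 -0.37]
shift/0.1 [ 0.004 -0.007 -0.051] turn/(pi/2) [0.001 0.001 0.002]
side 1 1011 slope bx,by [-0.001  0.   ] z0 mm 79.2
side 3 1260 slope bx,by [-0.001  0.002] z0 mm 87.2
side 4 885 slope bx,by [-0.    -0.002] z0 mm 89.4
[-9.07768649  0.33786998 21.64395878]
```

View pics/s5.png

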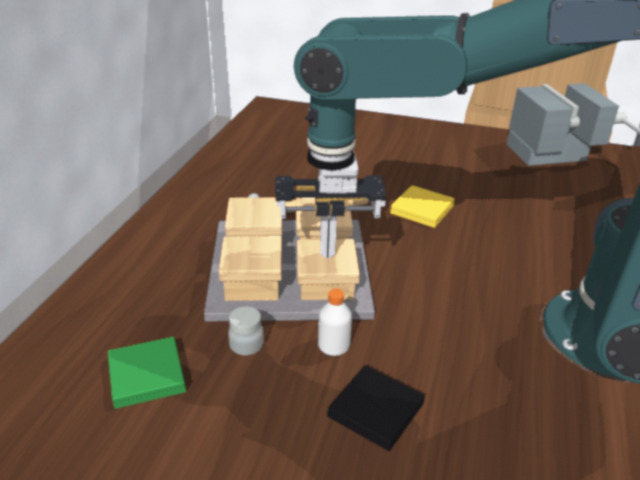

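The picture shows the fingers at (328,250) pressing lid_1 level and touching no other lid. The jar and glue haven't moved. The press is steady at about 21 N, so I'm handing in.

```bash
python3 -c "
from bench import robot
print(robot.close_job())"
```

```text
the job is handed in; nothing more can be done
None
```

The rocking lid was lid_1 (near left). It is now fully down and level, and I handed the job in with the closed fingertips still pressing its middle.

- **Finding it:** I pressed all four lids near an edge. lid_2, lid_4 and lid_3 held firm at about 6 N without moving. lid_1 tipped about 0.135 rad at about 6 N and dropped level again when released.
- **Driving it home:** Pressed at the middle, the stay sank at about 12–13 N, a little below the stated 15 N. The lid went down 6 mm, from 85.0 to 79.2 mm in the camera. After that the force rose to about 22 N with no further movement.
- **Last checks:** At about 14 s on the clock I was holding lid_1 with about 21 N. Its tilt was within 0.001 rad, and lid_3 and lid_4 still read level. The jar and glue looked unmoved; the hammer was hidden behind the arm and lids in the last picture, but I never went near it.
- **Sideways force:** There was a steady sideways force of about 9 N from friction during the hold. The tips did not slip, so I left it.

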